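# Slide a filter disc into its holder

## Robot

A 6-joint arm with a two-finger parallel gripper is mounted at the origin on the work surface. World frame = base frame: x ahead of the robot, y to its left, z up, the work surface at z = 0. Lengths are in m, angles in rad, forces in N, time in s.
With the tool pointing down it reaches from about 0.225 to 0.875 m from the base axis. Payload 3.4 kg.
Tool frame: the origin (TCP) lies midway between the tips of the shut fingers; the grasp point (between the pads) lies 19 mm behind it; x points along the fingers, y is the direction in which the jaws open and shut, and the axes are right-handed (so a half turn about x gives the same grasp; the last joint's range is limited). The gripper opens to 85 mm and grips with 20 to 120 N. Pads are 22 mm wide; open, the fingers measure 114 mm over their backs; the gripper's body (76 mm by 85 mm) begins 54 mm behind the grasp point. The pads swing forward as they close: fully open they stand 13 mm farther back than shut.
Start: joints at [-0.121, 0.276, 1.505, -0, 1.361, -0.121], TCP at [0.575, -0, 0.231] pointing down, gripper open.
Joint ranges: [-2.89, 2.89], [-0.75, 2.08], [0.22, 2.7], [-1.18, 4.32], [0.11, 2.71], [-2.7, 2.7]. Speed limits (rad/s): [2.57, 2.57, 3.14, 3.14, 3.14, 3.14].

## Interface

Orientations are given as a 3x3 rotation matrix whose columns are the frame's x, y, z axes.
In Python, from rig import arm, get_image, camera_model, hand_in gives the robot as it stands.
- The arm moves only by the tool step_arm, never from a script. Its argument "steps" is text: rows parted by semicolons, each of 5 numbers parted by spaces: the shift along the tool's x, y, z normalised to -1 to 1, where 1 is 50 cm, then the turn about the tool's x normalised to -1 to 1, where 1 is 90 degrees, then the opening, from -1 (shut) to 1 (fully open). In form: tx ty tz yaw jaw; .... A call has 1 to 5 rows; each row is the pose to reach, as a shift and turn from the pose commanded when the call began, along the tool's axes at that moment; what a row does not reach only later rows make up. A row lasts 1/12 s, in which the tool goes at most 41.7 mm and 7.16 degrees, less where a joint would pass 70% of its speed; a pose out of reach is approached as far as the arm can. A call with a number of a shift or a turn outside -1 to 1 is refused whole. A call with a gripper value outside its range is refused whole. The fingers move at their own pace and stop on an object; "force" is the grip in N (left out, the last holds). Time passes only in rows, so rows that repeat a pose let the fingers close. It gives the time, the measured TCP pose, the force and the opening at its end, in the units of the state.
- arm.get_state(): the state, without advancing time (a new reading comes with each control period).
- get_image(name): name is "scene" or "side" or "wrist"; returns the picture (400x640x3 uint8, red, green, blue); there is no depth.
- camera_model(name): a dict with "camera_matrix" (3x3 intrinsics, pixels), "pose" (4x4, takes a point from camera to world coordinates). Camera axes: x right, y down, z forward; pixel columns grow to the right and rows downward; lengths in m; the calibration is good to about 2 mm. A picture is of the moment at which its call begins: read the wrist's pose just before it. camera_model takes no time and is no camera call; for the wrist camera it gives the pose at the moment of the call.
- hand_in(): hands the job in, once; it reports no verdict.
The state is a dict: "clock": time; "qpos": joint angles; "joint_vel": joint speeds; "tau": joint torques, N m; "tcp_pos": TCP position; "tool_rot": TCP orientation; "ft_force": force on the tool from outside, world axes, zero at the start; "wrist_torque": the same for the moment, N m; "grip_width": finger opening in m.
Only numpy, scipy, OpenCV 4.12 (cv2) and the standard library are available. Lean on these libraries where they do the work, as an engineer would, in place of code of your own. Each camera call takes 0.05 s, during which the arm holds its last target. There are 200 camera calls.

## Task

Take the solid metal filter disc off its stand, lay it flat on the open landing end of the filter holder, and slide it along the plate between the guide rails until it drops fully home into the shallow pocket. Do not lift or carry it over the guide rails, and be gentle: the disc is brittle, so stop pushing as soon as you feel it catch. Leave it lying flat in the pocket, let go, and leave the ring and the beaker where they are.

Things in the scene. Friction and masses are not known exactly. Their poses are not given: they have to be found in the camera images.
- disc_center (a point): Filter disc: solid dark metal, no hole, 56 mm diameter, 10 mm thick, about 120 g, starts flat on one of two equal grey stands (round post 40 mm across, top 30 mm above the table, foot 64 mm across, 6 mm high). Point: disc's centre, half-way up; z is its axis. Brittle: over 20 N between it and the holder chips it; pushed at 8 N or more it may also tip out of the pocket.
- holder: Filter holder, fixed: dark base 360 x 166 x 10 mm, on it an aluminium plate, top 22 mm above the table, 130 mm wide, 300 mm long, its rear end at x = -125 to -175 mm. Origin: on the table, mid-base, under the start of the guide lane; x runs along the lane from the landing end (-x) towards the pocket, y across, z up. 
- lane_mouth (a point): Start of the lane, on the plate top at holder x = y = 0, axes as the holder's. Two dark steel rails, 4 mm high above the plate, run parallel 58.5 mm apart from x = 0 to 135 mm, centred on y = 0; back from x = 0 to -79 mm they flare like a funnel to 120 mm apart and so centre the disc. Behind -79 mm there are none.
- pocket_zone (a point): Middle of the stretch where the pocket can be: plate top, holder x = 55 mm, y = 0. NOT the pocket itself: the plate is clamped elsewhere each time, the pocket's centre lies 25 mm or less either way along the lane. Pocket: round, 60 mm wide, 4.5 mm deep, on y = 0. Pushed at 30 mm/s or less from behind, the disc drops in, or hangs tilted (rear high) till lightly pressed; home, it stands 5.5 mm proud. The push force rises at once.
- landing (a point): Centre of the landing area, on the plate top, holder x = -85 mm, y = 0: where the disc's underside is to be laid, good to 20 mm. Open behind, so that closed fingers can come down behind the disc and push.
- ring_center (a point): Bystander: flange ring, 60 mm across with a 26 mm hole, 10 mm thick, on the other grey stand; this point is its centre, half-way up. Leave it.
- beaker_center (a point): Bystander: glass beaker, 68 mm across, 90 mm high; point at its centre, half-way up. Leave it.
Mind the look-alikes: they are no part of the job. What is shaped like the part that bears disc_center but green or red is not meant.

How it is judged:
On the way, in this order (a step that is already met when the one before it is completed fails the run):
1. the disc lies flat on the plate at the landing end (x of disc_center in the frame of holder between -0.14 and -0.03 m and y of disc_center in the frame of holder between -0.05 and 0.05 m and z of disc_center in the frame of holder between 0.025 and 0.029 m and angle between disc_center's own z axis and vertical below 0.05 rad and contact force between disc and holder above 0.2 N), for 0.2 s.
2. the disc has dropped flat into the pocket (z of disc_center in the frame of holder between 0.02 and 0.0245 m and x of disc_center in the frame of holder between 0.02 and 0.09 m and y of disc_center in the frame of holder between -0.012 and 0.012 m and angle between disc_center's own z axis and vertical below 0.05 rad), for 0.2 s.
At the end, for the whole second after the job is handed in: The disc lies flat (within 0.05 rad) in the pocket of the holder, at least 2.5 mm below where it slid, within the lane, at rest and released (all of step 2 and linear speed of disc below 0.01 m/s and contact force between the fingers and disc below 0.05 N); the robot touches nothing.
It fails at once if the disc lifted or carried (underside more than 6 mm above the plate) over the guide rails or the lane (beyond x = -25 mm of the holder) (x of disc_center in the frame of holder between -0.025 and 0.2 m and y of disc_center in the frame of holder between -0.085 and 0.085 m and z of disc_center in the frame of holder above 0.033 m).
It fails at once if more than 20 N between disc and holder (contact force between disc and holder above 20 N).
It fails at once if flange ring moved more than 20 mm (distance of ring_center from where it was at the start of the episode above 0.02 m).
It fails at once if beaker moved more than 20 mm (distance of beaker_center from where it was at the start of the episode above 0.02 m).
It also fails if it takes over 67 s, if anything falls off the work surface, if the arm or the gripper's body presses on something with over 40 N, if the wrist force passes 120 N, or if a joint passes its speed limit or range.

## Working session

There is one attempt and no reset: what is moved stays moved. The work goes in short steps, Python scripts to look and compute and a tool call to move; the robot and the scene stay as the last step left them, time stands still between calls to the robot, and variables do not carry over. Pictures are saved under pics/ and viewed, about 8 in all and at most 12, crops included, and the job is handed in when it is done.

Besides the shell and the picture viewer there is one more tool, called after "Emit:" as name(argument=value, ...), one argument or row to a line, values as JSON. step_arm: Moves the arm, as the interface text tells. Its arguments: {"type":"object","properties":{"steps":{"type":"string"},"force":{"type":"number"}},"required":["steps"]}

```bash
mkdir -p pics; ls
python3 - <<'E'
from rig import arm,get_image,camera_model
import cv2,numpy as np
np.set_printoptions(precision=4,suppress=True)
a=get_image("scene");b=get_image("side")
cv2.imwrite("pics/scene.png",a[:,:,::-1]);cv2.imwrite("pics/side.png",b[:,:,::-1])
for n in("scene","side","wrist"):
  m=camera_model(n);print(n,m["camera_matrix"],m["pose"])
print(arm.get_state())
E
```

```text
pics
scene [[486.9961   0.     320.2409]
 [  0.     486.9961 201.0436]
 [  0.       0.       1.    ]] [[ 0.518   0.5002 -0.6939  1.4928]
 [ 0.8552 -0.2841  0.4335 -0.5637]
 [ 0.0197 -0.818  -0.5749  0.8525]
 [ 0.      0.      0.      1.    ]]
side [[495.5581   0.     314.8587]
 [  0.     495.5581 196.0723]
 [  0.       0.       1.    ]] [[-0.8788 -0.2857  0.3822  0.0215]
 [-0.4769  0.4965 -0.7253  1.069 ]
 [ 0.0174 -0.8197 -0.5725  0.8845]
 [ 0.      0.      0.      1.    ]]
wrist [[314.4679   0.     316.3083]
 [  0.     314.4679 201.1895]
 [  0.       0.       1.    ]] [[ 1.      0.0004 -0.0018  0.574 ]
 [-0.0001 -0.9529 -0.3031  0.0781]
 [-0.0018  0.3031 -0.9529  0.3733]
 [ 0.      0.      0.      1.    ]]
{'clock': 0.1, 'qpos': array([-0.121 ,  0.2765,  1.506 , -0.    ,  1.3607, -0.121 ]), 'joint_vel': array([-0.0009, -0.001 , -0.0014, -0.    , -0.0002,  0.0004]), 'tau': array([  0.0016, -41.7698, -24.6405,  -0.0002,   0.0058,   0.    ]), 'tcp_pos': array([0.5745, 0.0001, 0.2305]), 'tool_rot': array([[-0.0017,  1.    ,  0.0001],
       [ 0.0002,  0.0001, -1.    ],
       [-1.    , -0.0017, -0.0002]]), 'ft_force': array([ 0.0287,  0.4891, -0.0938]), 'wrist_torque': array([-0.0532, -0.0581, -0.0022]), 'grip_width': 0.08522208292610493}
```

View pics/scene.png

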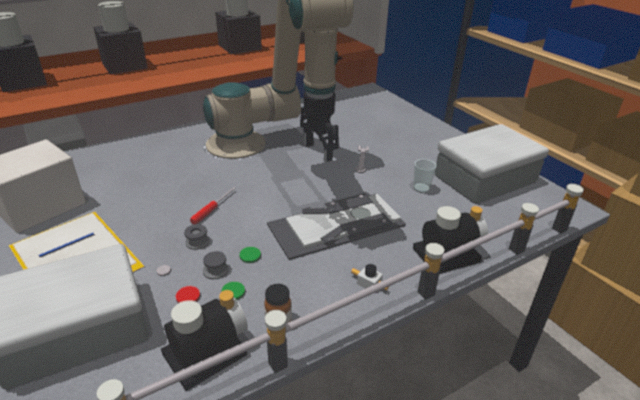

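View pics/side.png

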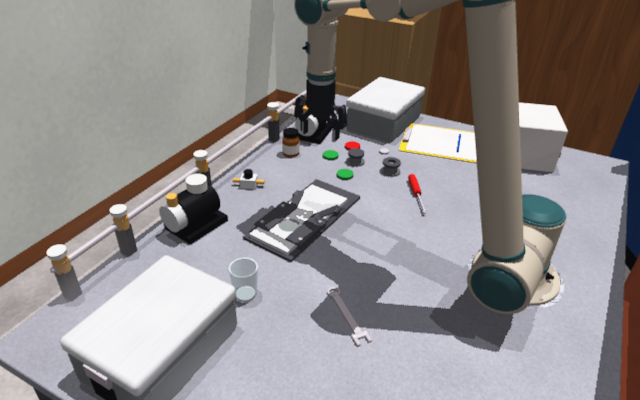

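The scene view shows the disc on its stand at about (215,259), the ring at (196,233), and the holder at about (335,220) with the beaker to its right. The side view shows the disc at about (356,153), the ring at (391,162), and the holder at about (300,217).

```bash
cat > h.py <<'E'
from rig import arm,get_image,camera_model
import cv2,numpy as np
np.set_printoptions(precision=4,suppress=True)
def ray(n,uv,z,m=None):
    m=m or camera_model(n);T=m["pose"]
    d=T[:3,:3]@np.linalg.solve(m["camera_matrix"],[*uv,1]);o=T[:3,3]
    return o+d*(z-o[2])/d[2]
def proj(m,p):
    T=m["pose"];q=m["camera_matrix"]@(T[:3,:3].T@(np.array(p)-T[:3,3]));return q[:2]/q[2]
E
python3 - <<'E'
from h import *
print("disc",ray("scene",(215,258),.04),ray("side",(356,153.5),.04))
print("ring",ray("scene",(196,232),.04),ray("side",(391,161),.04))
for n,c in(("scene",[(268,226),(366,193),(405,226),(282,253)]),("side",[(239,228),(315,181),(360,194),(292,256)])):
  for p in c: print(n,p,ray(n,p,.01))
a=cv2.imread("pics/scene.png")[180:265,175:415];b=cv2.imread("pics/side.png")[135:265,230:410]
a=cv2.resize(a,None,fx=3.3,fy=3.3,interpolation=3);b=cv2.resize(b[:, :],None,fx=2.4,fy=2.4,interpolation=3)
c=np.zeros((a.shape[0]+b.shape[0],800,3),np.uint8);c[:a.shape[0],:a.shape[1]]=a;c[a.shape[0]:,:b.shape[1]]=b
cv2.imwrite("pics/crop.png",c);print(c.shape)
E
```

```text
disc [ 0.593  -0.3043  0.04  ] [ 0.5845 -0.2931  0.04  ]
ring [ 0.4716 -0.31    0.04  ] [ 0.4627 -0.3065  0.04  ]
scene (268, 226) [ 0.5075 -0.1183  0.01  ]
scene (366, 193) [0.5088 0.2171 0.01  ]
scene (405, 226) [0.6987 0.2162 0.01  ]
scene (282, 253) [ 0.6281 -0.1371  0.01  ]
side (239, 228) [0.7154 0.2052 0.01  ]
side (315, 181) [ 0.6454 -0.1136  0.01  ]
side (360, 194) [ 0.489  -0.1188  0.01  ]
side (292, 256) [0.5264 0.2325 0.01  ]
(592, 800, 3)
```

View pics/crop.png

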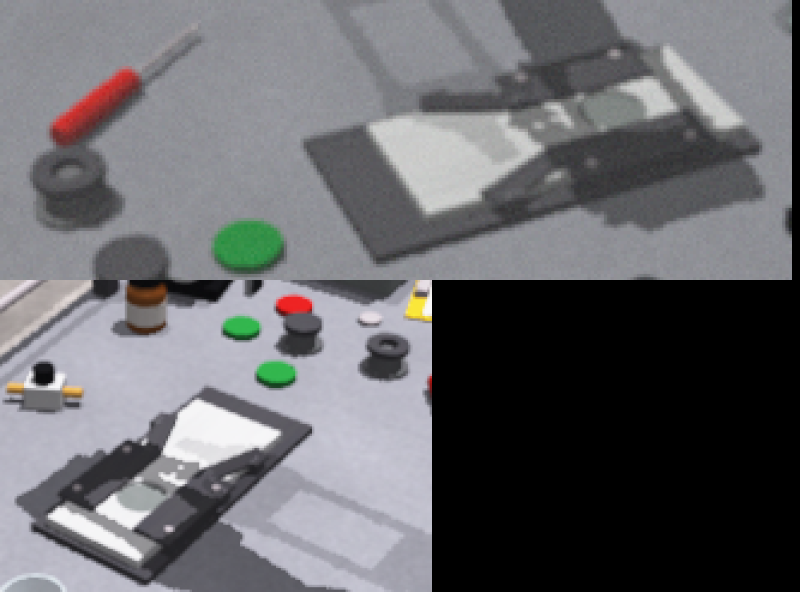

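Run:
```python
from h import *
from scipy.optimize import least_squares
S,D=camera_model("scene"),camera_model("side")
# holder corners: (-180,+83) (-180,-83) (180,-83),(180,83) ; base centre offset assumed 0 at origin
obs=[(S,(-.18,.083),(267.4,223.3)),(S,(-.18,-.083),(289.5,258.2)),(S,(.18,-.083),(405.3,225.5)),
(D,(-.18,-.083),(316.3,180)),(D,(-.18,.083),(360,197.5)),(D,(.18,.083),(292.5,260)),(D,(.18,-.083),(244.6,239.2))]
def f(q):
  c,s=np.cos(q[2]),np.sin(q[2])
  return np.concatenate([proj(m,(q[0]+c*x-s*y,q[1]+s*x+c*y,.008))-uv for m,(x,y),uv in obs])
r=least_squares(f,[.6,.05,1.4]);print(r.x,np.degrees(r.x[2]),r.fun)
def tri(a,b):
  g=lambda p:np.concatenate([proj(S,p)-a,proj(D,p)-b])
  q=least_squares(g,[.6,-.3,.04]);return q.x,q.fun
print("disc",tri((175+132/3.3,180+257/3.3),(230+303/2.4,135+44/2.4)))
print("ring",tri((175+69/3.3,180+170/3.3),(230+387/2.4,135+66/2.4)))
```

```text
[0.5848 0.0588 1.4803] 84.81243756548227 [-1.0689 -1.4143 -0.1921 -0.6579  0.1811 -3.3091 -0.7707 -1.0701  0.1087
 -1.7631 -0.4256  0.5333 -1.5057 -2.0483]
disc (array([ 0.5874, -0.3025,  0.0352]), array([ 0.0328,  0.0231,  0.0467, -0.0294]))
ring (array([ 0.4617, -0.3077,  0.0338]), array([-0.0194, -0.0156, -0.0252,  0.0183]))
```

Run:
```python
from h import *
m=camera_model("wrist");a=get_image("wrist");cv2.imwrite("pics/w1.png",a[:,:,::-1])
np.savez("w1.npz",**m);print(m["pose"])
```

```text
[[ 1.      0.0004 -0.0018  0.574 ]
 [-0.0001 -0.9529 -0.3031  0.0781]
 [-0.0018  0.3031 -0.9529  0.3733]
 [ 0.      0.      0.      1.    ]]
```

View pics/w1.png

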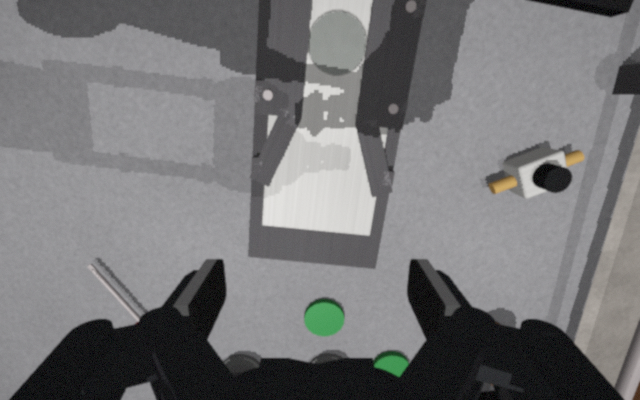

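The wrist view shows the holder from above. Base rear corners are at (249,255) and (376,268), plate rear corners at (262,225) and (371,236), and a grey round pocket near (338,42). The funnel throat is near y=125.

Run:
```python
from h import *
m=dict(np.load("w1.npz"))
P=lambda uv,z:ray("",uv,z,m)[:2]
a,b=P((249,255),.010),P((376,268),.010);c,d=P((262,225),.022),P((371,236),.022)
print(a,b,np.linalg.norm(a-b),c,d,np.linalg.norm(c-d))
ey=(a-b)/np.linalg.norm(a-b)+(c-d)/np.linalg.norm(c-d);ey/=np.linalg.norm(ey);ex=np.array([ey[1],-ey[0]])
print(np.degrees(np.arctan2(*ex[::-1])))
o=(a+b)/2+.18*ex
for q in(o,(c+d)/2,P((338,42),.0178),P((302,124),.022),P((360,126),.022),P((262,184),.026),P((384,193),.026),np.array([.5848,.0588])):
  print(q,"holder",(q-o)@ex,(q-o)@ey)
```

```text
[ 0.487  -0.1099] [ 0.6509 -0.1286] 0.16499097102310997 [ 0.5081 -0.0637] [ 0.6398 -0.078 ] 0.13248016023239714
83.66265935424315
[0.5888 0.0597] holder 0.0 0.0
[ 0.574  -0.0708] holder -0.13134096659614786 0.00038083228321795506
[0.5956 0.1357] holder 0.07634741458718887 0.0017145760473465906
[0.5578 0.0545] holder -0.008592819808393489 0.03024357304588094
[0.621  0.0523] holder -0.003730583741992597 -0.03276049071816551
[ 0.5115 -0.0118] holder -0.07959054763722925 0.06897681722085423
[ 0.6512 -0.0225] holder -0.0747298198537755 -0.0710197339663714
[0.5848 0.0588] holder -0.0012946625262737262 0.003926255292437742
```

Emit:
step_arm(
  steps="0.05 0.01 0.3 0.0667 1;0.1 0.02 0.5 0.0667 1;0.12 0.026 0.605 0.0667 1;0.12 0.026 0.605 0.0667 1;0.12 0.026 0.605 0.0667 1",
)

```text
clock: 0.57
tcp_pos: [0.5833, -0.2058, 0.1906]
tool_rot: [[-0.0, 0.995, -0.104], [0.0, -0.104, -0.995], [-1.0, -0.0, -0.0]]
ft_force: [0.4, 0.4, -0.7]
grip_width: 0.0854
```

Emit:
step_arm(
  steps="0.02 0.028 0.188 0 1;0.02 0.028 0.188 0 1;0.02 0.028 0.188 0 1;0.02 0.028 0.188 0 1;0.02 0.028 0.188 0 1",
)

```text
clock: 0.98
tcp_pos: [0.5873, -0.2992, 0.1805]
tool_rot: [[-0.001, 0.994, -0.106], [0.002, -0.106, -0.994], [-1.0, -0.001, -0.002]]
ft_force: [-0.1, 0.2, 0.1]
grip_width: 0.0854
```

Run:
```python
from h import *
m=camera_model("wrist");a=get_image("wrist");cv2.imwrite("pics/w2.png",a[:,:,::-1])
np.savez("w2.npz",**m);s=arm.get_state();print(s["tcp_pos"],s["ft_force"],m["pose"])
print(proj(m,[.587,-.3025,.04]))
```

```text
[ 0.5874 -0.2981  0.1809] [ 0.4351  0.7716 -0.2051] [[ 0.9943 -0.101  -0.0336  0.5949]
 [-0.1064 -0.9481 -0.2997 -0.2218]
 [-0.0016  0.3016 -0.9534  0.3234]
 [ 0.      0.      0.      1.    ]]
[317.5279 192.4962]
```

View pics/w2.png

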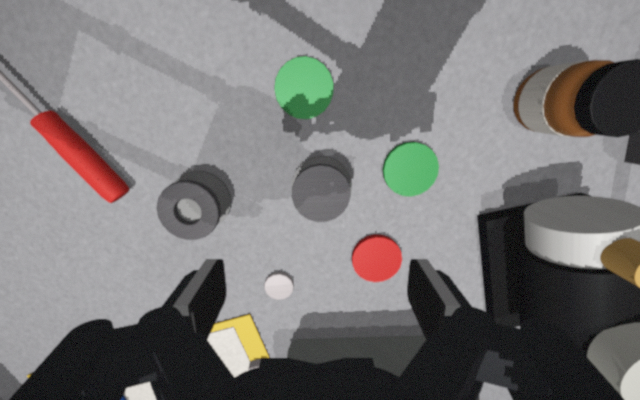

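The disc's top is centred at about (321,192). The ring is at (189,210), and the green and red look-alikes are clear of the jaws.

Emit:
step_arm(
  steps="0.08 0.0074 0.0084 0 1;0.16 0.0074 0.0084 0 1;0.24 0.0074 0.0084 0 1;0.29 0.0074 0.0084 0 1;0.307 0.0074 0.0084 0 1",
)

```text
clock: 1.45
tcp_pos: [0.5883, -0.2994, 0.0235]
tool_rot: [[-0.007, 0.995, -0.102], [0.005, -0.102, -0.995], [-1.0, -0.008, -0.005]]
ft_force: [-0.8, 0.7, 0.3]
grip_width: 0.0857
```

Emit:
step_arm(
  steps="0 0 0 0 1;0 0 0 0 1",
)

```text
clock: 1.62
tcp_pos: [0.592, -0.3029, 0.029]
tool_rot: [[0.002, 0.995, -0.103], [-0.001, -0.103, -0.995], [-1.0, 0.002, 0.0]]
ft_force: [0.3, -0.4, 0.8]
grip_width: 0.0855
```

Run:
```python
from h import *
m=camera_model("wrist");a=get_image("wrist");cv2.imwrite("pics/w3.png",a[:,:,::-1])
s=arm.get_state();print(s["tcp_pos"],s["ft_force"])
print(proj(m,[.5905,-.303,.04]))
```

```text
[ 0.5927 -0.3037  0.0301] [0.0206 0.1528 0.7498]
[314.8031 273.9344]
```

View pics/w3.png

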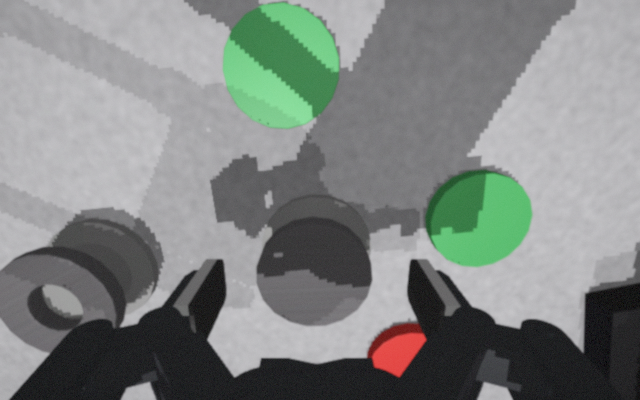

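The disc sits centred between the pads at (314,271), as predicted, so I'm closing the gripper.

Emit:
step_arm(
  steps="0.002 0 -0.002 0 0.2;0.002 0 -0.002 0 0.1;0.002 0 -0.002 0 0;0.002 0 -0.002 0 0;0.002 0 -0.002 0 0",
  force=35,
)

```text
clock: 2.08
tcp_pos: [0.5919, -0.3032, 0.029]
tool_rot: [[0.003, 0.994, -0.105], [-0.001, -0.105, -0.994], [-1.0, 0.003, 0.001]]
ft_force: [-0.8, 1.3, 5.9]
grip_width: 0.0539
```

Emit:
step_arm(
  steps="0 0 0 0 0;0 0 0 0 0;0 0 0 0 0;0 0 0 0 0",
)

```text
clock: 2.42
tcp_pos: [0.5919, -0.3031, 0.029]
tool_rot: [[0.003, 0.994, -0.105], [-0.001, -0.105, -0.994], [-1.0, 0.003, 0.001]]
ft_force: [-0.9, 1.8, 5.6]
grip_width: 0.0543
```

Emit:
step_arm(
  steps="-0.02 0 0 0 0;-0.04 0 0 0 0;-0.08 0 0 0 0;-0.12 0 0 0 0;-0.12 0 0 0 0",
)

```text
clock: 2.83
tcp_pos: [0.5938, -0.3046, 0.092]
tool_rot: [[0.008, 0.994, -0.105], [-0.005, -0.105, -0.994], [-1.0, 0.008, 0.004]]
ft_force: [0.2, -0.7, -1.1]
grip_width: 0.0542
```

Run:
```python
from h import *
m=camera_model("wrist");a=get_image("wrist");cv2.imwrite("pics/w4.png",a[:,:,::-1])
s=arm.get_state();print(s["tcp_pos"],s["ft_force"],s["grip_width"])
t=s["tcp_pos"];R=s["tool_rot"]
ex=np.array([np.cos(np.radians(84)),np.sin(np.radians(84))]);g=np.array([.588,.0595])-.09*ex
d=R.T@np.r_[g-t[:2],0];print(g,d/.5)
```

```text
[ 0.5929 -0.3041  0.09  ] [ 0.8963  0.4651 -1.1418] 0.05423135215149211
[ 0.5786 -0.03  ] [-0.0022 -0.0858 -0.5421]
```

View pics/w4.png

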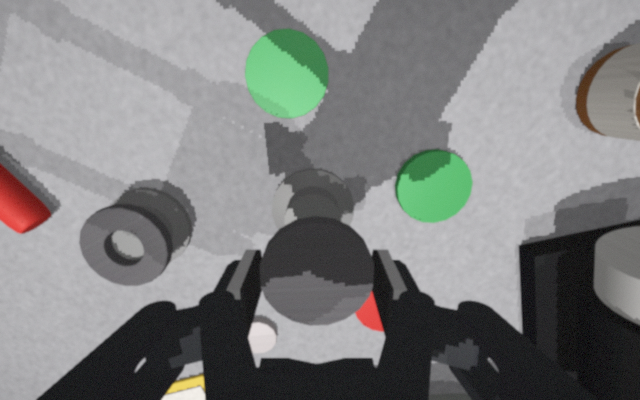

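The disc is held level at (316,271), and the stand is left empty behind it. Next I carry it to above the landing.

Emit:
step_arm(
  steps="0 -0.01 -0.06 0 0;0 -0.02 -0.13 0 0;0 -0.03 -0.2 0 0;0 -0.043 -0.27 0 0;0 -0.052 -0.33 0 0",
)

```text
clock: 3.3
tcp_pos: [0.5808, -0.1335, 0.0855]
tool_rot: [[-0.003, 0.994, -0.105], [0.002, -0.105, -0.994], [-1.0, -0.003, -0.001]]
ft_force: [0.6, 0.4, -0.1]
grip_width: 0.054
```

Emit:
step_arm(
  steps="0 -0.011 -0.07 0 0;0 -0.022 -0.14 0 0;0 -0.032 -0.2 0 0;0 -0.034 -0.212 0 0;0 -0.034 -0.212 0 0",
)

```text
clock: 3.72
tcp_pos: [0.5755, -0.0264, 0.0859]
tool_rot: [[-0.002, 0.995, -0.101], [0.001, -0.101, -0.995], [-1.0, -0.002, -0.0]]
ft_force: [0.1, 0.3, 0.1]
grip_width: 0.0542
```

Emit:
step_arm(
  steps="0 0 0 0 0;0 0 0 0 0",
)

```text
clock: 3.88
tcp_pos: [0.5767, -0.0299, 0.0863]
tool_rot: [[-0.0, 0.994, -0.105], [-0.001, -0.105, -0.994], [-1.0, -0.0, 0.001]]
ft_force: [0.3, 0.4, -1.4]
grip_width: 0.0543
```

Run:
```python
from h import *
m=camera_model("wrist");a=get_image("wrist");cv2.imwrite("pics/w5.png",a[:,:,::-1]);np.savez("w5.npz",**m)
s=arm.get_state();print(s["tcp_pos"],s["ft_force"],s["grip_width"],s["tool_rot"])
```

```text
[ 0.5768 -0.0301  0.0865] [ 0.3804  0.5115 -1.1681] 0.0540151823015589 [[-0.0001  0.9944 -0.1059]
 [-0.0006 -0.1059 -0.9944]
 [-1.     -0.0001  0.0006]]
```

View pics/w5.png

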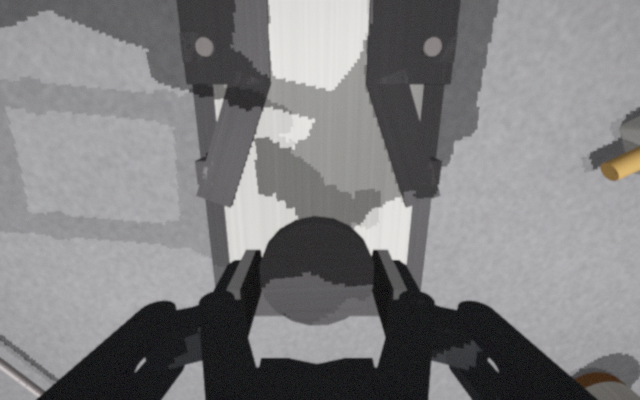

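The wrist view shows the lane straight ahead and symmetric about column 318. The throat is at row ~83, the plate's rear edge at row ~316, and the disc is still level at (316,271).

Run:
```python
from h import *
m=dict(np.load("w5.npz"));ex=np.array([np.cos(np.radians(84)),np.sin(np.radians(84))]);ey=np.array([-ex[1],ex[0]]);o=np.array([.588,.0595])
for n,uv,z in(("rear",(318,316),.022),("railL",(268,85),.022),("railR",(368,83),.022),("disc",(316,270),.0975),("fl",(200,198),.026),("fr",(437,196),.026)):
  p=ray("",uv,z,m)[:2];print(n,p,(p-o)@ex,(p-o)@ey)
```

```text
rear [ 0.5686 -0.1118] -0.17238602594493954 0.0014232823142164446
railL [0.5554 0.0603] -0.002619007681876891 0.032489139122668535
railR [0.617  0.0549] -0.0015100623954052003 -0.029298642677510426
disc [ 0.576  -0.0278] -0.08809257304262584 0.0028006887059919775
fl [ 0.4994 -0.0061] -0.07447772543682911 0.08128367704310659
fr [ 0.6586 -0.0215] -0.07317826599547636 -0.07872670617500753
```

Emit:
step_arm(
  steps="0.04 0 0 0 0;0.08 0 0 0 0;0.105 0 0 0 0;0.12 0 0 0 0;0.12 0 0 0 0",
)

```text
clock: 4.35
tcp_pos: [0.5755, -0.0298, 0.025]
tool_rot: [[-0.003, 0.994, -0.106], [0.0, -0.106, -0.994], [-1.0, -0.003, -0.0]]
ft_force: [-0.3, 0.8, -1.2]
grip_width: 0.0543
```

Emit:
step_arm(
  steps="0.002 0 0 0 0;0.004 0 0 0 0;0.004 0 0 0 0",
)

```text
clock: 4.6
tcp_pos: [0.5774, -0.0292, 0.0255]
tool_rot: [[0.002, 0.994, -0.105], [-0.0, -0.105, -0.994], [-1.0, 0.002, 0.0]]
ft_force: [-0.4, 0.1, -0.6]
grip_width: 0.0539
```

Emit:
step_arm(
  steps="0.002 0 0 0 0;0.004 0 0 0 0;0.004 0 0 0 0",
)

```text
clock: 4.85
tcp_pos: [0.5767, -0.0287, 0.023]
tool_rot: [[0.001, 0.995, -0.104], [-0.0, -0.104, -0.995], [-1.0, 0.001, 0.0]]
ft_force: [-0.5, 0.4, -1.9]
grip_width: 0.0537
```

Emit:
step_arm(
  steps="0.002 0 0 0 0;0.002 0 0 0 0;0.002 0 0 0 0",
)

```text
clock: 5.1
tcp_pos: [0.5766, -0.0287, 0.0217]
tool_rot: [[0.0, 0.995, -0.104], [0.0, -0.104, -0.995], [-1.0, -0.0, -0.0]]
ft_force: [0.0, 0.9, -0.2]
grip_width: 0.0541
```

Emit:
step_arm(
  steps="0.002 0 0 0 0;0.002 0 0 0 0;0.002 0 0 0 0",
)

```text
clock: 5.35
tcp_pos: [0.5768, -0.0287, 0.021]
tool_rot: [[0.001, 0.995, -0.105], [-0.0, -0.105, -0.995], [-1.0, 0.001, -0.0]]
ft_force: [0.1, 0.4, 1.8]
grip_width: 0.0538
```

Emit:
step_arm(
  steps="0 0 0 0 0.4;0 0 0 0 0.6;0 0 0 0 0.6;0 0 0 0 0.6;0 0 0 0 0.6",
)

```text
clock: 5.77
tcp_pos: [0.5766, -0.0288, 0.0207]
tool_rot: [[0.0, 0.995, -0.105], [-0.0, -0.105, -0.995], [-1.0, 0.0, 0.0]]
ft_force: [-0.3, 0.3, 0.1]
grip_width: 0.0683
```

Emit:
step_arm(
  steps="-0.02 0 0 0 0.6;-0.05 0 0 0 0.6;-0.1 0 0 0 0.6;-0.14 0 0 0 0.6;-0.14 0 0 0 0.6",
)

```text
clock: 6.18
tcp_pos: [0.5798, -0.0292, 0.0957]
tool_rot: [[0.009, 0.994, -0.104], [-0.002, -0.104, -0.995], [-1.0, 0.009, 0.001]]
ft_force: [0.2, -1.5, -0.2]
grip_width: 0.0687
```

Emit:
step_arm(
  steps="0 0 0.08 0 0;0 0 0.15 0 -1;0 0 0.15 0 -1;0 0 0.15 0 -1;0 0 0.15 0 -1",
)

```text
clock: 6.6
tcp_pos: [0.5684, -0.1031, 0.0906]
tool_rot: [[-0.0, 0.994, -0.106], [0.001, -0.106, -0.994], [-1.0, -0.001, -0.001]]
ft_force: [0.2, -0.4, -0.2]
grip_width: 0.0076
```

Emit:
step_arm(
  steps="0 0 0 0 -1;0 0 0 0 -1;0 0 0 0 -1",
)

```text
clock: 6.85
tcp_pos: [0.5688, -0.1023, 0.0907]
tool_rot: [[-0.0, 0.995, -0.103], [0.0, -0.103, -0.995], [-1.0, -0.0, -0.0]]
ft_force: [0.2, 0.0, -0.3]
grip_width: -0.0003
```

Run:
```python
from h import *
m=camera_model("wrist");a=get_image("wrist");cv2.imwrite("pics/w6.png",a[:,:,::-1]);np.savez("w6.npz",**m)
s=arm.get_state();print(s["clock"],s["tcp_pos"],s["ft_force"],s["grip_width"])
```

```text
6.9 [ 0.5688 -0.1024  0.0907] [-0.4036  0.2791 -0.1294] -0.00032483471212670654
```

View pics/w6.png

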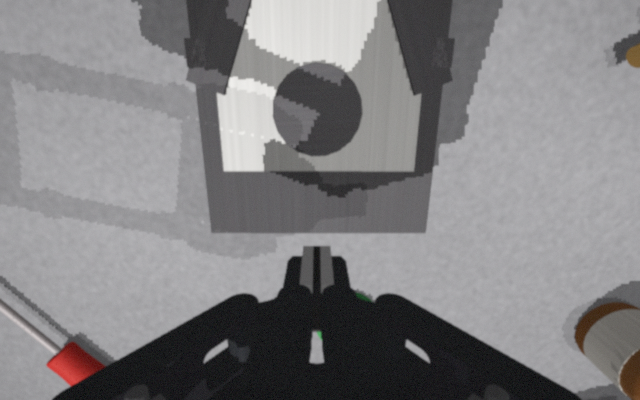

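The disc lies flat on the plate at (317,109), released. The plate's rear edge is at row 172 and the base's at row 232. The fingers are shut behind it.

Run:
```python
from h import *
m=dict(np.load("w6.npz"));ex=np.array([np.cos(np.radians(84)),np.sin(np.radians(84))]);ey=np.array([-ex[1],ex[0]])
B=[ray("",p,.01,m)[:2] for p in((212,233),(427,233))];o0=(B[0]+B[1])/2+.18*ex;d=B[0]-B[1];print("origin",o0,np.linalg.norm(d),np.degrees(np.arctan2(d[1],d[0]))-90)
o=o0
for n,uv,z in(("rear",(319,172),.022),("disc",(317,109),.032)):
  p=ray("",uv,z,m)[:2];print(n,p,(p-o)@ex,(p-o)@ey)
s=arm.get_state();t=s["tcp_pos"][:2];print("tcp",(t-o)@ex,(t-o)@ey)
```

```text
origin [0.5872 0.0578] 0.16566923656957924 84.07454582406166
rear [ 0.5731 -0.0709] -0.12946499535440295 0.0006523667112651833
disc [ 0.576  -0.0293] -0.08778655052807392 0.0021142938278557273
tcp -0.16125692062163496 0.0016031056202607363
```

Emit:
step_arm(
  steps="0.03 0 0 0 -1;0.07 0 0 0 -1;0.11 0 0 0 -1;0.13 0 -0.01 0 -1;0.13 0 -0.02 0 -1",
)

```text
clock: 7.32
tcp_pos: [0.568, -0.0923, 0.0235]
tool_rot: [[-0.005, 0.994, -0.105], [0.002, -0.105, -0.995], [-1.0, -0.005, -0.001]]
ft_force: [0.1, 0.2, 0.1]
grip_width: 0.0001
```

Emit:
step_arm(
  steps="0 0 -0.008 0 -1;0 0 -0.016 0 -1;0 0 -0.021 0 -1;0 0 -0.026 0 -1;0 0 -0.03 0 -1",
)

```text
clock: 7.73
tcp_pos: [0.572, -0.0782, 0.0266]
tool_rot: [[0.002, 0.995, -0.104], [-0.0, -0.104, -0.995], [-1.0, 0.002, 0.0]]
ft_force: [-0.3, 0.2, 0.8]
grip_width: 0.0005
```

Emit:
step_arm(
  steps="0 0 0 0 -1;0 0 0 0 -1;0 0 0 0 -1",
)

```text
clock: 7.98
tcp_pos: [0.5715, -0.0786, 0.026]
tool_rot: [[0.0, 0.995, -0.105], [-0.0, -0.105, -0.995], [-1.0, 0.0, 0.0]]
ft_force: [-0.9, -0.1, 0.7]
grip_width: 0.0001
```

Emit:
step_arm(
  steps="0 0 -0.004 0 -1;0 0 -0.008 0 -1;0 0 -0.012 0 -1;0 0 -0.016 0 -1;0 0 -0.02 0 -1",
)

```text
clock: 8.4
tcp_pos: [0.5724, -0.0685, 0.0257]
tool_rot: [[-0.0, 0.995, -0.104], [-0.0, -0.104, -0.995], [-1.0, 0.0, 0.0]]
ft_force: [-0.8, -0.5, 1.1]
grip_width: -0.0004
```

Emit:
step_arm(
  steps="0 0 -0.004 0 -1;0 0 -0.008 0 -1;0 0 -0.012 0 -1;0 0 -0.016 0 -1;0 0 -0.02 0 -1",
)

```text
clock: 8.82
tcp_pos: [0.5735, -0.0584, 0.0257]
tool_rot: [[0.0, 0.995, -0.105], [-0.0, -0.105, -0.995], [-1.0, 0.0, 0.0]]
ft_force: [-0.7, -1.3, -0.9]
grip_width: 0.0001
```

Emit:
step_arm(
  steps="0 0 -0.004 0 -1;0 0 -0.008 0 -1;0 0 -0.012 0 -1;0 0 -0.016 0 -1;0 0 -0.02 0 -1",
)

```text
clock: 9.23
tcp_pos: [0.5745, -0.0484, 0.0257]
tool_rot: [[0.0, 0.995, -0.105], [0.0, -0.105, -0.995], [-1.0, 0.0, -0.0]]
ft_force: [0.8, -0.6, 0.0]
grip_width: -0.0001
```

Emit:
step_arm(
  steps="0 0 -0.004 0 -1;0 0 -0.008 0 -1;0 0 -0.012 0 -1;0 0 -0.016 0 -1;0 0 -0.02 0 -1",
)

```text
clock: 9.65
tcp_pos: [0.5756, -0.0385, 0.0257]
tool_rot: [[0.0, 0.995, -0.105], [0.0, -0.105, -0.995], [-1.0, 0.0, -0.0]]
ft_force: [0.7, -0.6, 0.3]
grip_width: 0.0001
```

Emit:
step_arm(
  steps="0 0 -0.004 0 -1;0 0 -0.008 0 -1;0 0 -0.012 0 -1;0 0 -0.016 0 -1;0 0 -0.02 0 -1",
)

```text
clock: 10.07
tcp_pos: [0.5767, -0.0286, 0.0257]
tool_rot: [[0.0, 0.995, -0.105], [0.0, -0.105, -0.995], [-1.0, 0.0, -0.0]]
ft_force: [0.4, -0.9, -1.3]
grip_width: -0.0
```

Emit:
step_arm(
  steps="0 0 -0.004 0 -1;0 0 -0.008 0 -1;0 0 -0.012 0 -1;0 0 -0.016 0 -1;0 0 -0.02 0 -1",
)

```text
clock: 10.48
tcp_pos: [0.5777, -0.0186, 0.0257]
tool_rot: [[0.0, 0.995, -0.105], [-0.0, -0.105, -0.995], [-1.0, 0.0, 0.0]]
ft_force: [-0.3, -0.7, -0.6]
grip_width: 0.0
```

Emit:
step_arm(
  steps="0 0 -0.004 0 -1;0 0 -0.008 0 -1;0 0 -0.012 0 -1;0 0 -0.016 0 -1;0 0 -0.02 0 -1",
)

```text
clock: 10.9
tcp_pos: [0.5787, -0.0087, 0.0257]
tool_rot: [[0.0, 0.995, -0.105], [0.0, -0.105, -0.995], [-1.0, 0.0, -0.0]]
ft_force: [-0.1, -0.6, 0.3]
grip_width: -0.0001
```

Run:
```python
from h import *
a=get_image("wrist");cv2.imwrite("pics/w7.png",a[:,:,::-1])
s=arm.get_state();print(s["tcp_pos"],s["ft_force"])
```

```text
[ 0.5788 -0.0083  0.0258] [-0.3269  0.1465 -0.5633]
```

View pics/w7.png

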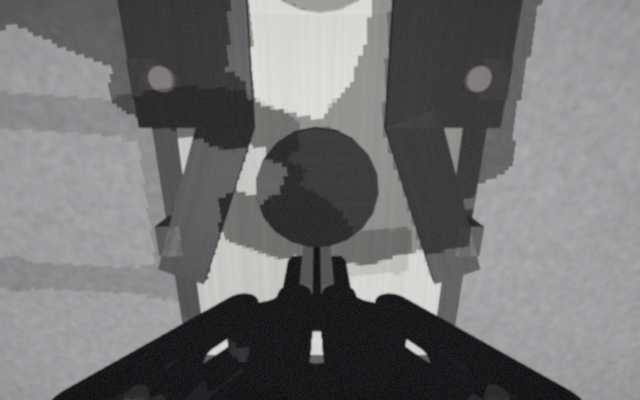

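The disc is at (317,187) in the funnel with the fingers touching its rear edge. The pocket's near edge shows at row ~12.

Run:
```python
from h import *
m=camera_model("wrist");ex=np.array([np.cos(np.radians(84)),np.sin(np.radians(84))]);ey=np.array([-ex[1],ex[0]]);o=np.array([.5875,.0585])
for n,uv,z in(("pocket rear edge",(319,12),.022),("disc",(317,187),.032),("mouth",(319,127),.026)):
  p=ray("",uv,z,m)[:2];print(n,p,(p-o)@ex,(p-o)@ey)
t=arm.get_state()["tcp_pos"][:2];print("tcp",(t-o)@ex,(t-o)@ey)
```

```text
pocket rear edge [0.5909 0.1039] 0.045525848376825606 0.0013701740973097857
disc [0.5826 0.0328] -0.02611904361754336 0.002171833681699455
mouth [0.5862 0.0584] -0.00026048378902673484 0.0012889193850593012
tcp -0.06734037365135226 0.0016778205864580334
```

Emit:
step_arm(
  steps="0 0 -0.004 0 -1;0 0 -0.008 0 -1;0 0 -0.012 0 -1;0 0 -0.016 0 -1;0 0 -0.02 0 -1",
)

```text
clock: 11.37
tcp_pos: [0.5798, 0.0012, 0.0258]
tool_rot: [[0.0, 0.995, -0.105], [-0.0, -0.105, -0.995], [-1.0, 0.0, 0.0]]
ft_force: [0.1, -0.9, 0.3]
grip_width: 0.0002
```

Emit:
step_arm(
  steps="0 0 -0.004 0 -1;0 0 -0.008 0 -1;0 0 -0.012 0 -1;0 0 -0.016 0 -1;0 0 -0.02 0 -1",
)

```text
clock: 11.78
tcp_pos: [0.5808, 0.0112, 0.0257]
tool_rot: [[0.0, 0.995, -0.105], [-0.0, -0.105, -0.995], [-1.0, 0.0, 0.0]]
ft_force: [-0.5, -1.0, -0.1]
grip_width: -0.0001
```

Emit:
step_arm(
  steps="0 0 -0.004 0 -1;0 0 -0.008 0 -1;0 0 -0.012 0 -1;0 0 -0.016 0 -1;0 0 -0.02 0 -1",
)

```text
clock: 12.2
tcp_pos: [0.5819, 0.0211, 0.0257]
tool_rot: [[0.0, 0.995, -0.105], [-0.0, -0.105, -0.995], [-1.0, 0.0, 0.0]]
ft_force: [0.8, -0.2, 0.5]
grip_width: -0.0
```

Emit:
step_arm(
  steps="0 0 -0.004 0 -1;0 0 -0.008 0 -1;0 0 -0.012 0 -1;0 0 -0.016 0 -1;0 0 -0.02 0 -1",
)

```text
clock: 12.62
tcp_pos: [0.5829, 0.0311, 0.0257]
tool_rot: [[0.0, 0.995, -0.105], [-0.0, -0.105, -0.995], [-1.0, 0.0, -0.0]]
ft_force: [-0.2, -0.5, 0.3]
grip_width: 0.0001
```

Emit:
step_arm(
  steps="0 0 -0.004 0 -1;0 0 -0.008 0 -1;0 0 -0.012 0 -1;0 0 -0.016 0 -1;0 0 -0.02 0 -1",
)

```text
clock: 13.03
tcp_pos: [0.584, 0.041, 0.0258]
tool_rot: [[0.0, 0.995, -0.105], [-0.0, -0.105, -0.995], [-1.0, 0.0, 0.0]]
ft_force: [-1.0, -1.3, 0.2]
grip_width: -0.0
```

Emit:
step_arm(
  steps="0 0 -0.004 0 -1;0 0 -0.008 0 -1;0 0 -0.012 0 -1;0 0 -0.016 0 -1;0 0 -0.02 0 -1",
)

```text
clock: 13.45
tcp_pos: [0.585, 0.051, 0.0257]
tool_rot: [[0.0, 0.995, -0.105], [-0.0, -0.105, -0.995], [-1.0, 0.0, 0.0]]
ft_force: [-0.3, -0.7, 0.6]
grip_width: -0.0002
```

Emit:
step_arm(
  steps="0 0 -0.004 0 -1;0 0 -0.008 0 -1;0 0 -0.012 0 -1;0 0 -0.016 0 -1;0 0 -0.02 0 -1",
)

```text
clock: 13.87
tcp_pos: [0.586, 0.0609, 0.0258]
tool_rot: [[0.0, 0.995, -0.105], [-0.0, -0.105, -0.995], [-1.0, 0.0, 0.0]]
ft_force: [-1.0, -0.5, 0.5]
grip_width: 0.0001
```

Emit:
step_arm(
  steps="0 0 -0.004 0 -1;0 0 -0.008 0 -1;0 0 -0.012 0 -1;0 0 -0.016 0 -1;0 0 -0.02 0 -1",
)

```text
clock: 14.28
tcp_pos: [0.5871, 0.0709, 0.0257]
tool_rot: [[0.0, 0.995, -0.105], [-0.0, -0.105, -0.995], [-1.0, 0.0, 0.0]]
ft_force: [-1.0, -0.7, 1.0]
grip_width: 0.0002
```

Emit:
step_arm(
  steps="0 0 -0.003 0 -1;0 0 -0.006 0 -1;0 0 -0.009 0 -1;0 0 -0.012 0 -1",
)

```text
clock: 14.62
tcp_pos: [0.5878, 0.0768, 0.0258]
tool_rot: [[0.0, 0.995, -0.105], [-0.0, -0.105, -0.995], [-1.0, 0.0, 0.0]]
ft_force: [0.3, -0.6, 0.8]
grip_width: -0.0
```

Emit:
step_arm(
  steps="0 0 -0.002 0 -1;0 0 -0.004 0 -1;0 0 -0.006 0 -1",
)

```text
clock: 14.87
tcp_pos: [0.5881, 0.0797, 0.0258]
tool_rot: [[0.0, 0.995, -0.105], [-0.0, -0.105, -0.995], [-1.0, 0.0, 0.0]]
ft_force: [-0.8, -1.4, 0.7]
grip_width: 0.0001
```

Emit:
step_arm(
  steps="0 0 -0.002 0 -1;0 0 -0.004 0 -1;0 0 -0.006 0 -1",
)

```text
clock: 15.12
tcp_pos: [0.5884, 0.0827, 0.0258]
tool_rot: [[0.0, 0.995, -0.105], [-0.0, -0.105, -0.995], [-1.0, 0.0, 0.0]]
ft_force: [-0.6, -1.2, 0.8]
grip_width: 0.0
```

Emit:
step_arm(
  steps="0 0 -0.002 0 -1;0 0 -0.004 0 -1",
)

```text
clock: 15.28
tcp_pos: [0.5886, 0.0847, 0.0258]
tool_rot: [[0.0, 0.995, -0.105], [-0.0, -0.105, -0.995], [-1.0, 0.0, 0.0]]
ft_force: [0.0, -1.6, 1.7]
grip_width: -0.0001
```

Emit:
step_arm(
  steps="0 0 -0.002 0 -1;0 0 -0.004 0 -1",
)

```text
clock: 15.45
tcp_pos: [0.5888, 0.0867, 0.0258]
tool_rot: [[0.0, 0.995, -0.105], [-0.0, -0.105, -0.995], [-1.0, 0.0, 0.0]]
ft_force: [0.5, -1.3, 1.6]
grip_width: -0.0002
```

Emit:
step_arm(
  steps="0 0 -0.002 0 -1;0 0 -0.003 0 -1",
)

```text
clock: 15.62
tcp_pos: [0.5889, 0.0884, 0.0256]
tool_rot: [[-0.0, 0.995, -0.105], [0.0, -0.105, -0.995], [-1.0, -0.0, -0.0]]
ft_force: [-0.4, -0.5, 0.3]
grip_width: -0.0003
```

Run:
```python
from h import *
m=camera_model("wrist");a=get_image("wrist");s=arm.get_state();print(s["tcp_pos"],s["ft_force"])
o=np.array([.5875,.0585]);ex=np.array([np.cos(np.radians(84)),np.sin(np.radians(84))])
for x in(.0705,.0755):
  for z in(.0275,.032):print(x,z,[proj(m,np.r_[o+ex*(x+k),z]) for k in(-.028,0,.028)])
c=a[0:300,140:500];cv2.imwrite("pics/w8.png",cv2.resize(c[:,:,::-1],None,fx=2,fy=2,interpolation=3));
```

```text
[0.5889 0.0885 0.0256] [ 0.4801 -1.0062 -0.1592]
0.0705 0.0275 [array([321.5209, 241.1607]), array([321.8072, 185.8911]), array([322.1288, 123.786 ])]
0.0705 0.032 [array([321.6673, 245.1653]), array([321.971 , 188.4597]), array([322.3135, 124.5147])]
0.0755 0.0275 [array([321.5697, 231.7417]), array([321.8618, 175.337 ]), array([322.1905, 111.8785])]
0.0755 0.032 [array([321.7189, 235.5149]), array([322.0291, 177.6099]), array([322.3794, 112.227 ])]
```

View pics/w8.png

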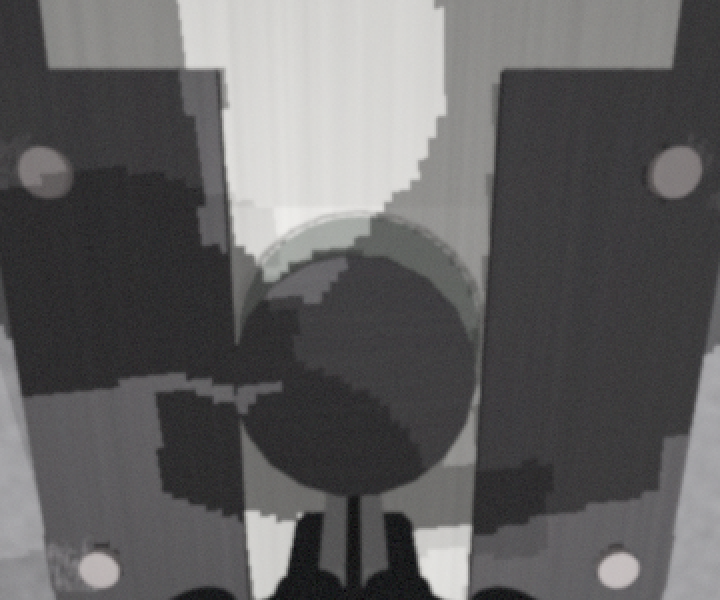

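The disc is still on the plate (rows 125–248, centre ~186). The pocket's far edge is at row ~105, so about 4–6 mm of travel remains.

Emit:
step_arm(
  steps="0 0 -0.002 0 -1;0 0 -0.004 0 -1",
)

```text
clock: 15.83
tcp_pos: [0.589, 0.0902, 0.0256]
tool_rot: [[-0.0, 0.995, -0.105], [0.0, -0.105, -0.995], [-1.0, -0.0, -0.0]]
ft_force: [0.2, -0.1, -0.4]
grip_width: -0.0001
```

Emit:
step_arm(
  steps="0 0 -0.002 0 -1;0 0 -0.003 0 -1",
)

```text
clock: 16.0
tcp_pos: [0.5892, 0.0918, 0.0257]
tool_rot: [[-0.0, 0.995, -0.105], [0.0, -0.105, -0.995], [-1.0, -0.0, -0.0]]
ft_force: [0.4, -0.5, -0.4]
grip_width: -0.0003
```

Emit:
step_arm(
  steps="0 0 -0.002 0 -1;0 0 -0.002 0 -1",
)

```text
clock: 16.17
tcp_pos: [0.5894, 0.0928, 0.0257]
tool_rot: [[0.0, 0.995, -0.105], [0.0, -0.105, -0.995], [-1.0, 0.0, -0.0]]
ft_force: [-0.2, -0.1, -0.6]
grip_width: 0.0002
```

```bash
cat > chk.py <<'E'
from h import *
m=camera_model("wrist");a=get_image("wrist");s=arm.get_state();print(s["tcp_pos"],s["ft_force"])
g=a.mean(2);cv2.imwrite("pics/chk.png",a[:,:,::-1])
o=np.array([.5875,.0585]);ex=np.array([np.cos(np.radians(84)),np.sin(np.radians(84))])
pr=g[:,333:340].mean(1);print("rows80-140",pr[80:140].astype(int));print("rows200-270",pr[210:270].astype(int))
# left/right extent at disc centre row
for r in (185,165):print(r,g[r-2:r+3,240:400].mean(0).astype(int))
E
python3 chk.py
python3 - <<'E'
import cv2
g=cv2.imread("pics/w8.png").mean(2)[::2,::2]
pr=g[:,193:200].mean(1);print(pr[80:140].astype(int),pr[210:270].astype(int))
E
```

```text
[0.5894 0.0928 0.0258] [-0.1387  0.6026  0.1361]
rows80-140 [216 216 216 216 216 216 216 217 217 217 216 215 215 214 214 211 199 182
 175 175 173 165 150 142 142 142 142 142 142 142 142 142 142 144 146 146
 143 137 128 122 118 108 100  97  97  98  97  95  88  79  71  67  63  62
  63  63  63  63  64  63]
rows200-270 [ 47  46  45  42  44  45  45  45  42  44  46  47  46  45  46  46  45  43
  43  45  46  45  45  47  46  46  45  43  42  44  45  50  65  86 101 107
 110 109 110 109 110 110 110 109 108  93  59  32  24  27  25  26  24  24
  25  25  27  30  29  28]
185 [45 44 44 44 46 45 44 45 45 44 45 44 44 44 45 46 43 41 44 44 46 44 47 47
 47 45 46 46 47 46 45 46 45 46 46 46 47 45 46 46 48 46 47 46 45 45 46 45
 45 47 48 47 47 47 43 46 49 51 52 53 51 49 51 49 54 58 60 60 59 60 61 61
 59 61 62 60 61 61 61 61 62 62 62 61 60 61 61 61 60 61 62 61 60 61 62 62
 62 61 61 63 61 61 61 61 61 61 63 62 61 62 60 62 62 62 62 61 61 62 61 62
 61 61 61 61 60 61 63 62 61 62 60 61 61 62 62 62 64 73 86 89 71 51 54 59
 61 60 60 61 61 61 62 60 63 61 62 61 59 60 62 62]
165 [ 45  44  44  44  44  44  45  43  42  44  
[... 397 characters left out ...]
 62  62  63  61  62  61  62  61  62  63  62  62  63  62  62  61  62  62
  61  62  62  63  62  64  70  81  91  95  98  98  99 102  99  83  57  52
  59  61  61  62  63  64  61  63  60  62  59  62  62  63  61  61]
[216 216 216 216 216 216 216 217 217 217 217 217 217 217 214 204 184 175
 174 173 166 150 143 144 147 146 143 132 123 121 119 108 100  98  98  99
  99  98  98  97  97  98  97  97  97  98  96  96  90  84  74  66  63  64
  63  62  64  64  63  63] [ 51  48  47  44  45  44  45  44  44  46  45  45  44  45  45  45  46  45
  46  43  46  44  46  46  46  44  46  46  44  44  44  45  48  56  76  94
 106 110 109 111 110 111 110 111 107  92  59  30  26  27  25  26  23  26
  28  26  29  27  27  28]
```

Emit:
step_arm(
  steps="0 0 -0.002 0 -1;0 0 -0.002 0 -1",
)

```text
clock: 16.38
tcp_pos: [0.5895, 0.0937, 0.0258]
tool_rot: [[0.0, 0.995, -0.105], [0.0, -0.105, -0.995], [-1.0, 0.0, -0.0]]
ft_force: [0.1, 0.3, 0.3]
grip_width: 0.0001
```

Emit:
step_arm(
  steps="0 0 -0.002 0 -1;0 0 -0.002 0 -1",
)

```text
clock: 16.55
tcp_pos: [0.5897, 0.0948, 0.0258]
tool_rot: [[0.0, 0.995, -0.105], [0.0, -0.105, -0.995], [-1.0, 0.0, -0.0]]
ft_force: [-0.5, -0.3, 0.3]
grip_width: -0.0
```

```bash
python3 chk.py | head -9
```

```text
[0.5897 0.0947 0.0258] [ 0.7754  0.5862 -0.0827]
rows80-140 [216 216 216 216 216 216 216 217 216 217 217 217 217 217 216 210 192 171
 164 164 163 157 147 142 141 142 142 141 142 142 142 142 142 142 141 142
 142 143 145 146 145 140 132 126 122 110 101  98  98  96  92  80  67  59
  58  61  62  61  63  61]
rows200-270 [ 45  46  43  43  42  44  46  45  45  45  45  46  44  43  45  44  42  44
  43  44  45  46  45  46  45  44  44  42  43  44  54  71  93 105 109 109
 109 109 110 109 109 110 109 109 108  91  57  32  25  26  24  25  26  25
  26  27  29  30  27  27]
```

Emit:
step_arm(
  steps="0 0 0.01 0 -1;0 0 0.02 0 -1;0 0 0.03 0 -1;-0.04 0 0.04 0 -1;-0.06 0 0.04 0 -1",
)

```text
clock: 17.02
tcp_pos: [0.5877, 0.0734, 0.0566]
tool_rot: [[0.0, 0.994, -0.106], [-0.0, -0.106, -0.994], [-1.0, 0.0, 0.0]]
ft_force: [0.0, 0.4, 1.1]
grip_width: -0.0
```

Emit:
step_arm(
  steps="0 0 0 0 -1;0 0 0 0 -1;0 0 0 0 -1",
)

```text
clock: 17.27
tcp_pos: [0.5872, 0.0747, 0.0555]
tool_rot: [[-0.0, 0.995, -0.105], [0.0, -0.105, -0.995], [-1.0, -0.0, -0.0]]
ft_force: [-0.7, 0.4, 0.5]
grip_width: -0.0001
```

Run:
```python
from h import *
m=camera_model("wrist");a=get_image("wrist");s=arm.get_state();print(s["tcp_pos"],s["ft_force"])
d=get_image("side");sc=get_image("scene")
o=np.array([.5875,.0585]);ex=np.array([np.cos(np.radians(84)),np.sin(np.radians(84))])
for x in(.075,.077):
  for z in(.0275,.032):print(x,z,[proj(m,np.r_[o+ex*(x+k),z]) for k in(-.028,0,.028)])
print("pocket edges",[proj(m,np.r_[o+ex*(.0765+k),.022]) for k in(-.03,.03)])
print("side",proj(camera_model("side"),np.r_[o+ex*.0765,.03]),"scene",proj(camera_model("scene"),np.r_[o+ex*.0765,.03]))
W=cv2.resize(a[40:240,200:440],None,fx=2.9,fy=2.9,interpolation=3)[:,:,::-1]
c=np.zeros((580,800,3),np.uint8);c[:,:696]=W
E0=[]
for n,im in(("side",d),("scene",sc)):
  u,v=proj(camera_model(n),np.r_[o+ex*.0765,.03]).astype(int);E0.append(cv2.resize(im[v-20:v+20,u-20:u+20],(200,200),interpolation=3)[:,:,::-1])
c=np.hstack([cv2.resize(W,(600,500)),np.vstack([cv2.resize(e,(200,250)) for e in E0])]);cv2.imwrite("pics/w9.png",c);print(c.shape)
```

```text
[0.587  0.0748 0.0552] [ 0.6525 -0.0655 -0.3029]
0.075 0.0275 [array([321.1901, 188.9349]), array([321.4216, 138.5402]), array([321.6777,  82.7985])]
0.075 0.032 [array([321.3078, 191.1149]), array([321.5514, 139.5174]), array([321.8217,  82.2946])]
0.077 0.0275 [array([321.2059, 185.4961]), array([321.439 , 134.7456]), array([321.6971,  78.5898])]
0.077 0.032 [array([321.3244, 187.5982]), array([321.5698, 135.627 ]), array([321.8421,  77.9676])]
pocket edges [array([321.05  , 187.2433]), array([321.5437,  76.232 ])]
side [288.5064 221.991 ] scene [360.7107 209.9474]
(500, 800, 3)
```

View pics/w9.png

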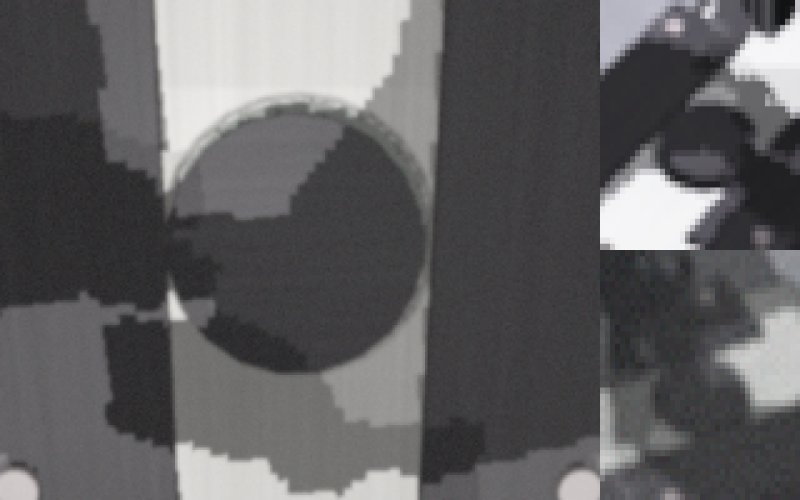

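In this view the disc spans rows 83–189. That 106 px matches z_top = 27.5 mm lying flat; still high it would be ~109 px. It's concentric with the pocket, with about 2 mm of gap ahead. I'll confirm by gently probing the rear half from above, which would also settle it if it hangs.

Emit:
step_arm(
  steps="0 0 -0.03 0 -1;0 0 -0.06 0 -1;0 0 -0.09 0 -1;0.02 0 -0.09 0 -1;0.04 0 -0.09 0 -1",
)

```text
clock: 17.83
tcp_pos: [0.5926, 0.1207, 0.0353]
tool_rot: [[0.001, 0.995, -0.102], [-0.0, -0.102, -0.995], [-1.0, 0.001, 0.0]]
ft_force: [-1.1, -0.3, -0.2]
grip_width: 0.0001
```

Emit:
step_arm(
  steps="0 0 0 0 -1;0 0 0 0 -1;0 0 0 0 -1;0 0 0 0 -1",
)

```text
clock: 18.17
tcp_pos: [0.5924, 0.119, 0.0358]
tool_rot: [[0.0, 0.994, -0.105], [-0.0, -0.105, -0.994], [-1.0, 0.0, 0.0]]
ft_force: [-0.3, 0.1, 0.7]
grip_width: 0.0003
```

Emit:
step_arm(
  steps="0.001 0 0 0 -1;0.002 0 0 0 -1;0.002 0 0 0 -1;0.002 0 0 0 -1",
)

```text
clock: 18.5
tcp_pos: [0.5923, 0.1193, 0.0349]
tool_rot: [[0.0, 0.994, -0.105], [0.0, -0.105, -0.994], [-1.0, 0.0, -0.0]]
ft_force: [-0.2, -0.3, 0.4]
grip_width: 0.0
```

Emit:
step_arm(
  steps="0.001 0 0 0 -1;0.002 0 0 0 -1;0.003 0 0 0 -1;0.004 0 0 0 -1;0.004 0 0 0 -1",
)

```text
clock: 18.92
tcp_pos: [0.5921, 0.1194, 0.0326]
tool_rot: [[-0.0, 0.995, -0.105], [-0.0, -0.105, -0.995], [-1.0, -0.0, 0.0]]
ft_force: [-0.4, 0.4, -0.4]
grip_width: -0.0001
```

Emit:
step_arm(
  steps="0.001 0 0 0 -1;0.002 0 0 0 -1;0.002 0 0 0 -1",
)

```text
clock: 19.17
tcp_pos: [0.5922, 0.1194, 0.0316]
tool_rot: [[-0.0, 0.995, -0.105], [-0.0, -0.105, -0.995], [-1.0, -0.0, 0.0]]
ft_force: [-0.3, 0.4, -0.4]
grip_width: -0.0002
```

Emit:
step_arm(
  steps="0.001 0 0 0 -1;0.002 0 0 0 -1;0.003 0 0 0 -1;0.003 0 0 0 -1",
)

```text
clock: 19.5
tcp_pos: [0.5921, 0.1194, 0.0301]
tool_rot: [[-0.0, 0.995, -0.105], [-0.0, -0.105, -0.995], [-1.0, -0.0, 0.0]]
ft_force: [0.4, 0.0, 0.3]
grip_width: -0.0002
```

Emit:
step_arm(
  steps="0.001 0 0 0 -1;0.002 0 0 0 -1;0.002 0 0 0 -1",
)

```text
clock: 19.75
tcp_pos: [0.5921, 0.1194, 0.0291]
tool_rot: [[-0.0, 0.995, -0.105], [-0.0, -0.105, -0.995], [-1.0, -0.0, 0.0]]
ft_force: [-1.4, -0.0, -0.4]
grip_width: -0.0001
```

Emit:
step_arm(
  steps="0.001 0 0 0 -1;0.001 0 0 0 -1",
)

```text
clock: 19.92
tcp_pos: [0.5922, 0.1194, 0.0287]
tool_rot: [[-0.0, 0.995, -0.105], [-0.0, -0.105, -0.995], [-1.0, -0.0, 0.0]]
ft_force: [-0.4, -0.5, 0.3]
grip_width: -0.0
```

Emit:
step_arm(
  steps="0.001 0 0 0 -1;0.001 0 0 0 -1",
)

```text
clock: 20.08
tcp_pos: [0.5922, 0.1194, 0.0282]
tool_rot: [[-0.0, 0.995, -0.105], [-0.0, -0.105, -0.995], [-1.0, -0.0, 0.0]]
ft_force: [0.1, 0.5, 0.1]
grip_width: 0.0
```

There was no contact down to 28.2 mm above the disc's rear half, so the disc is home (top at about 27.5 mm). I'll lift clear now.

Emit:
step_arm(
  steps="-0.02 0 0 0 -1;-0.06 0 0 0 -1;-0.12 0 0 0 -1;-0.2 0 0 0 -1;-0.24 0 0 0 -1",
)

```text
clock: 20.5
tcp_pos: [0.5941, 0.1196, 0.1533]
tool_rot: [[0.006, 0.995, -0.105], [0.001, -0.105, -0.995], [-1.0, 0.006, -0.001]]
ft_force: [0.9, 0.2, 0.9]
grip_width: -0.0001
```

Emit:
step_arm(
  steps="0 0 0 0 -1;0 0 0 0 -1;0 0 0 0 -1;0 0 0 0 -1;0 0 0 0 -1",
)

```text
clock: 20.92
tcp_pos: [0.5912, 0.1193, 0.1467]
tool_rot: [[-0.003, 0.995, -0.105], [-0.0, -0.105, -0.995], [-1.0, -0.003, 0.001]]
ft_force: [0.6, -0.6, -0.7]
grip_width: 0.0
```

Run:
```python
from rig import arm,hand_in
s=arm.get_state();print(s["clock"],s["tcp_pos"],s["ft_force"],abs(s["joint_vel"]).max())
hand_in()
```

```text
20.9167 [0.59115754 0.11932498 0.14668385] [ 0.61300677 -0.62388397 -0.6859012 ] 0.0062203883408107384
the job is handed in; nothing more can be done
```

The disc is in the pocket and let go, and I handed the job in at about 21 s of the 67 s allowed. I picked it off its stand and laid it at holder x ≈ -88 mm. I then pushed it along the lane with shut fingers at 24 mm/s or less. The pocket was at about x = 76 mm.

- **In the pocket:** In the last close-up the disc spans 106 px, which matches lying flat at pocket depth (about 109 px if it were still riding high). It sits centred, with about 2 mm of gap ahead of it.
- **Not hanging tilted:** I lowered the shut fingers over its rear half to 28.2 mm above the table and felt no contact. Still on the plate, its top would be at 32 mm. I did not touch it from above.
- **Forces:** I never felt a clear catch. The push readings stayed under 2 N, which is close to sensor noise, so I judged the drop from the images and the probe. The highest reading in the job was about 6 N on the stand while gripping.
- **Ring and beaker:** Neither was touched on purpose, and the ring looked unmoved during the pick. I took no final picture of either one.

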